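# Clear the tool chest's lid and hold it just under its balance point

## Robot

A 7-joint arm with a two-finger parallel gripper is mounted at the origin on the work surface. World frame = base frame: x ahead of the robot, y to its left, z up, the work surface at z = 0. Lengths are in m, angles in rad, forces in N, time in s.
With the tool pointing down it reaches from about 0.4 to 0.85 m from the base axis. Payload 10.4 kg.
Tool frame: the origin (TCP) lies at the very end of the fingers, on their centre line; the grasp point (between the pads) lies 19 mm behind it; z points along the fingers, y is the direction in which the jaws open and shut (so a half turn about z gives the same grasp; the last joint's range is limited). The gripper opens to 85 mm and grips with 20 to 120 N. Pads are 22 mm wide; open, the fingers measure 114 mm over their backs; the gripper's body (76 mm by 85 mm) begins 54 mm behind the grasp point. The pads swing forward as they close: fully open they stand 13 mm farther back than shut.
Start: joints at [1.294, 0.332, -0.065, 1.46, 0.022, 1.35, -0.088], TCP at [0.157, -0.605, 0.196] pointing down, gripper open.
Joint ranges: [-2.6, 2.6], [-0.5, 2.12], [-1.47, 1.34], [0.16, 2.42], [-1.27, 4.41], [0.06, 2.06], [-2.6, 2.6]. Speed limits (rad/s): [2.22, 2.22, 2.79, 2.79, 3.14, 3.14, 3.14].

## Interface

Orientations are given as a unit quaternion [x, y, z, w].
In Python, from workcell import get_obs, camera, camera_info, hand_in gives the robot as it stands.
- The arm moves only by the tool move_arm, never from a script. Its argument "moves" is a list of rows, each a list of 3 entries, a list of its own where there are three numbers: the shift along the tool's x, y, z in units of 25 mm (1.0 is 25 mm), then the turn, a rotation vector about the tool's x, y, z in degrees, then the opening, from 0 (shut) to 1 (fully open). A call has 1 to 5 rows; each row shifts and turns the commanded pose from where the row before left it, along the tool's axes as they then stand; what a row does not reach is not made up. A row lasts 1/8 s, in which the tool goes at most 62.5 mm and 10.7 degrees, less where a joint would pass 70% of its speed; a pose out of reach is approached as far as the arm can. A call is refused whole if a number of a shift passes 1 or a number of a turn 10.7, either way. A call with a gripper value outside its range is refused whole. The fingers move at their own pace and stop on an object; "squeeze" is the grip in N (left out, the last holds). Time passes only in rows, so rows that do not move let the fingers close. It gives the time, the measured TCP pose, the force and the opening at its end, in the units of the state.
- get_obs(): the state, without advancing time (a new reading comes with each control period).
- camera(name): name is "scene" or "top"; returns the picture (420x560x3 uint8, red, green, blue); there is no depth.
- camera_info(name): a dict with "fx", "fy", "cx", "cy" (pixels), "D" ([k1, k2, p1, p2, k3] as OpenCV has them; the pictures are not rectified), "origin" and "rotation" of the camera in the world. Camera axes: x right, y down, z forward; pixel columns grow to the right and rows downward; lengths in m; the calibration is good to about 2 mm. A picture is of the moment at which its call begins. camera_info takes no time and is no camera call.
- hand_in(): hands the job in, once; it reports no verdict.
The state is a dict: "clock": time; "joint_pos": joint angles; "joint_velocities": joint speeds; "tau": joint torques, N m; "position": TCP position; "ee_rot": TCP orientation; "ft_force": force on the tool from outside, world axes, zero at the start; "torque": the same for the moment, N m; "grip_width": opening from 0.0 (shut) to 1.0 (fully open).
Only numpy, scipy, OpenCV 4.12 (cv2) and the standard library are available. Lean on these libraries where they do the work, as an engineer would, in place of code of your own. Each camera call takes 0.05 s, during which the arm holds its last target. There are 200 camera calls.

## Task

I am about to set the gas struts of the tool chest, so first clear its lid: lay the gravers lying on it wholly inside the trays, red handles in the red tray and blue in the blue one, without dropping them. Then raise the lid just past its balance point, to where the struts begin to carry it (do not let it spring up to its stop), ease it back to just below that point, and finish there, still holding it steady in the gripper so that I can work on the struts. Leave the oil bottle, the cup and the hammer where they are.

Things in the scene. Friction and masses are not known exactly. Their poses are not given: they have to be found in the camera images.
- chest: Dark wooden tool chest standing on the bench, does not move: 200 mm deep (its x), 340 mm wide (its y), 120 mm high, 134 mm with the lid shut. Origin: centre of its underside; its x points away from the robot, from the front (handle) side to the hinge side; z up.
- lid_panel (a joint): Angle of the chest's lid, rad: 0 shut, grows as the front edge rises, stop at 1.3. Two gas struts inside the chest push it open. Balance angle 0.70 rad (40 degrees): left alone below it the lid sinks shut; above it the struts carry it up to the stop. The struts are damped. Lifting the shut lid takes 3 to 4 N at the handle; 0.1 rad below the balance it still weighs about 0.4 N there, 0.1 rad above it pulls up as much.
- lid_hinge (a point): Middle of the lid's hinge line at the top of the chest's far wall, 122 mm above the bench; the line runs along the chest's y. The handle bar lies 245 mm in front of it (chest -x) and 5 mm above it when shut. Lid: brown wood, 210 x 350 x 12 mm, 0.9 kg, its top 134 mm above the bench when shut.
- lid_bar (a point): Middle of the steel bar handle of the lid: round bar 12 mm thick, 110 mm long, parallel to the chest's y, held by two arms 45 mm out in front of the chest's front wall (about 33 mm free between bar and lid edge), 127 mm above the bench when shut. It rides on the lid, 245 mm from the hinge line. Axes of the lid: as the chest's when shut, turning with the lid about y.
- red_a_grip (a point): Centre (half-way up) of the handle of a graver with a red handle; it starts lying flat on the shut lid. Handle 66 x 18 x 18 mm, square; the point's x runs along it towards the steel blade, z up. With ferrule and blade (6 mm wide, 5 mm thick) it is 116 mm long: 33 mm behind this point, 83 mm before it. About 60 g.
- red_a_tip (a point): Tip of that red graver's blade (red_a).
- red_b_grip (a point): Centre (half-way up) of the handle of a graver with a red handle; it starts lying flat on the shut lid. Handle 66 x 18 x 18 mm, square; the point's x runs along it towards the steel blade, z up. With ferrule and blade (6 mm wide, 5 mm thick) it is 116 mm long: 33 mm behind this point, 83 mm before it. About 60 g.
- red_b_tip (a point): Tip of that red graver's blade (red_b).
- blue_a_grip (a point): Centre (half-way up) of the handle of a graver with a blue handle; it starts lying flat on the shut lid. Handle 66 x 18 x 18 mm, square; the point's x runs along it towards the steel blade, z up. With ferrule and blade (6 mm wide, 5 mm thick) it is 116 mm long: 33 mm behind this point, 83 mm before it. About 60 g.
- blue_a_tip (a point): Tip of that blue graver's blade (blue_a).
- tray_red: Open red plastic tray fixed on the bench beside the chest: outside 180 (its x) x 130 (its y) x 28 mm high, walls and floor 5 mm thick. Origin: centre of its underside.
- tray_blue: Open blue plastic tray fixed on the bench beside the chest: outside 180 (its x) x 130 (its y) x 28 mm high, walls and floor 5 mm thick. Origin: centre of its underside.
- oil_bottle: Bystander: small amber oil bottle, 48 mm across, 115 mm high. Origin: centre of its underside.
- tea_cup: Bystander: blue cup, 72 mm across, 75 mm high. Origin: centre of its underside.
- hammer: Bystander: chasing hammer, wooden handle, 180 mm long (its x, head at +x), lying on the bench. Origin: underside, about half-way along.

How it is judged:
By the outcome, as a careful person would: the job done as asked, in the order asked, and still so for the second after the job is handed in, while the arm keeps its last pose, push and grip.
It also fails if it takes over 72 s, if anything falls off the work surface, if the arm or the gripper's body presses on something with over 40 N, if the wrist force passes 120 N, or if a joint passes its speed limit or range.

## Working session

There is one attempt and no reset: what is moved stays moved. The work goes in short steps, Python scripts to look and compute and a tool call to move; the robot and the scene stay as the last step left them, time stands still between calls to the robot, and variables do not carry over. Pictures are saved under pics/ and viewed, about 8 in all and at most 12, crops included, and the job is handed in when it is done.

Besides the shell and the picture viewer there is one more tool, called after "Emit:" by a JSON object that holds its "api" and its "payload". move_arm: Moves the arm, as the interface text tells. Its arguments: {"type":"object","properties":{"moves":{"type":"array","items":{"type":"array"}},"squeeze":{"type":"number"}},"required":["moves"]}

```bash
mkdir -p pics; ls
python3 - <<'E'
from workcell import *
import cv2
for n in ("scene","top"):
    cv2.imwrite(f"pics/{n}0.png",camera(n)[:,:,::-1]); print(camera_info(n))
print(get_obs())
E
```

```text
pics
{'fx': 484.3220092145343, 'fy': 484.3220092145343, 'cx': 284.6698395782373, 'cy': 211.04652775923495, 'D': array([-0.06185772,  0.        ,  0.        ,  0.        ,  0.        ]), 'origin': array([1.07994057, 0.74890272, 0.7139302 ]), 'rotation': array([ 0.25904409,  0.85130337, -0.43907838, -0.12405205])}
{'fx': 538.8758728717328, 'fy': 538.8758728717328, 'cx': 282.4431786560979, 'cy': 199.78477143180427, 'D': array([-0.20241582,  0.        ,  0.        ,  0.        ,  0.        ]), 'origin': array([0.44698325, 0.023389  , 1.54935073]), 'rotation': array([-0.69668808,  0.71568794, -0.02517315,  0.04222341])}
{'clock': 0.1, 'joint_pos': array([ 1.29438485,  0.33280629, -0.06470225,  1.46081154,  0.02159986,
        1.34991303, -0.08847461]), 'joint_velocities': array([ 0.00090429, -0.00128415,  0.00127143, -0.00201917,  0.0005584 ,
        0.00047322,  0.00111813]), 'tau': array([ 1.47750197e-03, -6.26748347e+01,  4.93271404e-02, -3.92428493e+01,
        1.64364791e-02,  6.98699383e-03,  1.64124339e-05]), 'position': array([ 0.15684021, -0.60462433,  0.19491888]), 'ee_rot': array([ 9.91955183e-01,  1.26588030e-01, -1.05470478e-04, -6.12393838e-04]), 'ft_force': array([ 0.01497541,  0.30320999, -0.14333637]), 'torque': array([-0.02742197, -0.02556472,  0.01136332]), 'grip_width': 1.002492818987186}
```

View pics/top0.png

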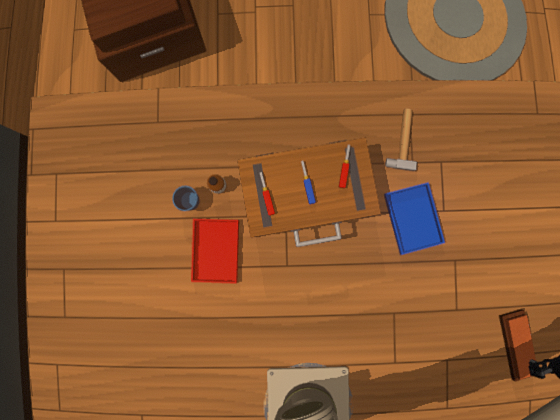

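View pics/scene0.png

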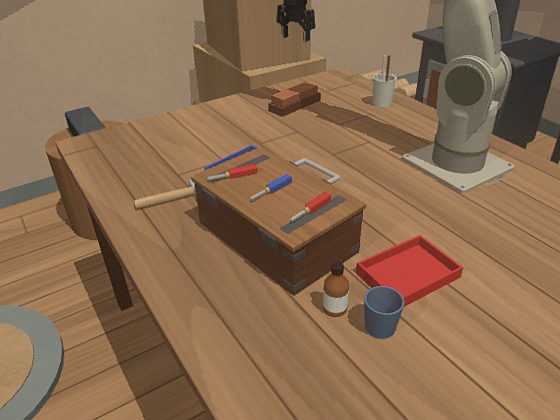

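Top view: red handles are at about (268,200) and (344,175), the blue one at (309,190), with blades pointing up (+x). The bar runs from (297,243) to (340,237). The red tray is at (217,250), the blue tray at (415,218). Next I measure these.

```bash
cat > h.py <<'E'
import numpy as np, cv2
from scipy.spatial.transform import Rotation as R
from workcell import *
def ray(n,px):
    c=camera_info(n); K=np.array([[c['fx'],0,c['cx']],[0,c['fy'],c['cy']],[0,0,1]])
    u=cv2.undistortPoints(np.float64(px).reshape(-1,1,2),K,c['D']).reshape(-1,2)
    return c['origin'],R.from_quat(c['rotation']).apply(np.c_[u,np.ones(len(u))])
def plane(n,px,z):
    o,d=ray(n,px); return o+d*((z-o[2])/d[:,2])[:,None]
def masks(im):
    h=cv2.cvtColor(im,cv2.COLOR_RGB2HSV); H,S,V=[h[...,i].astype(int) for i in range(3)]
    return {'red':((H<4)|(H>174))&(S>190)&(V>90),'blue':(H>105)&(H<130)&(S>150)&(V>80),'steel':(S<60)&(V>130)}
def comps(m,lo):
    n,l,s,c=cv2.connectedComponentsWithStats(m.astype(np.uint8))
    return [(s[i],np.argwhere(l==i)[:,::-1].astype(np.float32)) for i in range(1,n) if s[i][4]>=lo]
def report(n,zt):
    M=masks(camera(n))
    for k in M:
        for s,p in comps(M[k],25):
            z=zt(k,s); w=plane(n,p,z)[:,:2].astype(np.float32)
            (c,sz,a)=cv2.minAreaRect(w*1000); e=np.linalg.eigh(np.cov((w-w.mean(0)).T))[1][:,1]
            print(n,k,s.tolist(),'mean',w.mean(0).round(4),'rect',np.round(c,0),np.round(sz,0),'longaxis deg',round(np.degrees(np.arctan2(e[1],e[0]))%180,1))
E
python3 - <<'E'
from h import *
report('top',lambda k,s:0.028 if s[4]>600 else 0.127 if k=='steel' and s[1]>215 else 0.152)
report('scene',lambda k,s:0.028 if s[4]>600 else 0.127 if k=='steel' else 0.148)
E
```

```text
top red [339, 164, 10, 24, 121] mean [ 0.6407 -0.1063] rect [ 641. -107.] [16. 62.] longaxis deg 167.5
top red [263, 191, 11, 24, 115] mean [0.5744 0.0935] rect [575.  93.] [61. 16.] longaxis deg 13.9
top red [196, 219, 43, 64, 2149] mean [0.4584 0.2469] rect [454. 250.] [119. 176.] longaxis deg 178.0
top blue [304, 179, 11, 25, 140] mean [ 0.6022 -0.0148] rect [602. -15.] [62. 15.] longaxis deg 11.9
top blue [386, 183, 58, 71, 2663] mean [ 0.5292 -0.3155] rect [ 531. -316.] [176. 131.] longaxis deg 11.0
top steel [346, 145, 4, 14, 30] mean [ 0.7037 -0.1191] rect [ 704. -119.] [ 6. 35.] longaxis deg 168.6
top steel [387, 159, 30, 11, 228] mean [ 0.6678 -0.2614] rect [ 668. -260.] [78. 22.] longaxis deg 81.4
top steel [260, 172, 5, 15, 34] mean [0.6371 0.1078] rect [637. 108.] [39.  6.] longaxis deg 13.3
top steel [294, 224, 47, 22, 242] mean [ 0.4798 -0.0339] rect [488. -33.] [ 40. 119.] longaxis deg 98.4
scene steel [453, 0, 58, 92, 1431] mean [-1.0641 -0.7113] rect [-1114.  -775.] [1619.  235.] longaxis deg 40.1
scene steel [373, 55, 24, 52, 491] mean [-0.0035 -0.3258] rect [ -64. 
[... 476 characters left out ...]
6, 25, 211] mean [ 0.4773 -0.0331] rect [484. -35.] [ 39. 126.] longaxis deg 97.9
scene steel [207, 174, 18, 5, 44] mean [ 0.6937 -0.1453] rect [ 694. -145.] [11. 41.] longaxis deg 168.8
scene steel [189, 179, 6, 11, 31] mean [ 0.7532 -0.1475] rect [ 753. -146.] [44.  8.] longaxis deg 78.4
scene steel [250, 190, 16, 9, 44] mean [ 0.6525 -0.0252] rect [652. -25.] [41.  9.] longaxis deg 11.3
scene steel [290, 210, 16, 11, 50] mean [0.6244 0.0878] rect [624.  88.] [43.  8.] longaxis deg 13.7
scene steel [325, 291, 24, 22, 325] mean [0.7117 0.3266] rect [708. 322.] [51. 37.] longaxis deg 1.7
scene steel [0, 305, 61, 115, 2135] mean [1.1705 0.0644] rect [1169.   39.] [281. 100.] longaxis deg 87.3
```

Emit:
{"api": "move_arm", "payload": {"moves": [[[0.96, -0.76, 0], [0, 0, 0.5], 0.5], [[0.96, -0.76, 0], [0, 0, 0.5], 0.5], [[0.96, -0.76, 0], [0, 0, 0.5], 0.5], [[0.96, -0.76, 0], [0, 0, 0.5], 0.5], [[0.96, -0.76, 0], [0, 0, 0.5], 0.5]], "squeeze": 40}}

```text
clock: 0.82
position: [0.2519, -0.4836, 0.1955]
ee_rot: [0.995, 0.105, -0.0, -0.0]
ft_force: [0.6, 0.5, -0.3]
grip_width: 0.495
```

Emit:
{"api": "move_arm", "payload": {"moves": [[[0.96, -0.76, 0], [0, 0, 0], 0.5], [[0.96, -0.76, 0], [0, 0, 0], 0.5], [[0.96, -0.76, 0], [0, 0, 0], 0.5], [[0.96, -0.76, 0], [0, 0, 0], 0.5], [[0.96, -0.76, 0], [0, 0, 0], 0.5]]}}

```text
clock: 1.45
position: [0.3494, -0.3657, 0.1956]
ee_rot: [0.994, 0.105, -0.0, 0.0]
ft_force: [0.3, -0.3, 0.4]
grip_width: 0.503
```

Emit:
{"api": "move_arm", "payload": {"moves": [[[0.96, -0.76, 0], [0, 0, 0], 0.5], [[0.96, -0.76, 0], [0, 0, 0], 0.5], [[0.96, -0.76, 0], [0, 0, 0], 0.5], [[0.96, -0.76, 0], [0, 0, 0], 0.5], [[0.96, -0.76, 0], [0, 0, 0], 0.5]]}}

```text
clock: 2.08
position: [0.4469, -0.2478, 0.1956]
ee_rot: [0.994, 0.105, -0.0, 0.0]
ft_force: [0.6, 0.4, -0.0]
grip_width: 0.5
```

Run:
```python
from h import *
def M2(im):
    h=cv2.cvtColor(im,cv2.COLOR_RGB2HSV); H,S,V=[h[...,i].astype(int) for i in range(3)]
    return {'red':((H<6)|(H>172))&(S>150)&(V>60),'blue':(H>100)&(H<135)&(S>120)&(V>60),'steel':(S<70)&(V>110)}
P={}
for n in('top','scene'):
    im=camera(n); cv2.imwrite(f'pics/{n}1.png',im[:,:,::-1]); M=M2(im)
    for k in M:
        for s,p in comps(M[k],25):
            if k=='steel' and not(s[4]<400 and 100<s[0]<400 and 140<s[1]<260): continue
            P.setdefault((n,k),[]).append((s,p)); z=.028 if s[4]>600 else .143
            w=plane(n,p,z)[:,:2]; c,sz,a=cv2.minAreaRect((w*1000).astype(np.float32))
            print(n,k,s.tolist(),p.mean(0).round(1),'w',w.mean(0).round(3),np.round(c),np.round(sz),round(a,1))
def tri(a,b):
    o1,d1=ray('top',[a]);o2,d2=ray('scene',[b]);d1,d2=d1[0],d2[0]
    t=np.linalg.lstsq(np.c_[d1,-d2],o2-o1,rcond=None)[0];p,q=o1+t[0]*d1,o2+t[1]*d2
    return ((p+q)/2).round(4),np.linalg.norm(p-q).round(4)
for k in('red','blue','steel'):
    for s,p in P.get(('top',k),[]):
        for s2,p2 in P.get(('scene',k),[]):
            X,g=tri(p.mean(0),p2.mean(0))
            if g<.012: print(k,s[:2],s2[:2],X,g)
```

```text
top red [339, 163, 11, 25, 162] [343.6 175.2] w [ 0.642 -0.107] [ 642. -107.] [18. 65.] 77.1
top red [262, 190, 13, 26, 164] [268.1 202.6] w [0.576 0.093] [576.  93.] [64. 18.] 13.5
top red [191, 219, 48, 64, 2839] [214.7 250.4] w [0.454 0.254] [454. 255.] [131. 179.] 86.7
top blue [304, 179, 11, 25, 153] [309.1 191. ] w [ 0.603 -0.015] [603. -15.] [63. 16.] 12.2
top blue [386, 183, 51, 62, 1830] [409.3 209.2] w [ 0.556 -0.303] [ 544. -313.] [149. 132.] 12.8
top steel [346, 145, 4, 14, 37] [347.4 151.7] w [ 0.705 -0.12 ] [ 705. -120.] [ 7. 35.] 78.3
top steel [386, 159, 31, 11, 249] [401.4 163.7] w [ 0.669 -0.262] [ 670. -261.] [81. 23.] 81.5
top steel [302, 161, 5, 14, 27] [303.6 167.7] w [ 0.665 -0.002] [666.  -2.] [36.  4.] 12.1
top steel [259, 172, 6, 15, 40] [261.9 179. ] w [0.638 0.108] [638. 108.] [39.  7.] 12.7
top steel [294, 223, 47, 24, 273] [317.5 237.8] w [ 0.48  -0.033] [488. -32.] [ 42. 118.] 9.2
top steel [392, 251, 9, 6, 34] [395.5 253.4] w [ 0.433 -0.236] [ 433. -237.] [21. 13.] 88.0
scene red [228, 164, 29, 14, 251] [242.7 170.8] w [ 0.643 -0.107] [ 643. -107.] [40
[... 614 characters left out ...]
191.9 183.5] w [ 0.762 -0.123] [ 762. -122.] [44. 10.] 81.6
scene steel [250, 190, 16, 10, 61] [257.7 194.5] w [ 0.665 -0.002] [664.  -2.] [43. 12.] 9.1
scene steel [290, 210, 16, 11, 64] [297.7 215. ] w [0.637 0.107] [636. 106.] [44. 10.] 13.7
red [339 163] [228 164] [ 0.6425 -0.1072  0.1424] 0.0002
red [262 190] [305 192] [0.5752 0.0934 0.1439] 0.0004
red [191 219] [356 235] [0.4536 0.2565 0.0166] 0.0025
blue [304 179] [267 175] [ 0.6032 -0.0152  0.1447] 0.0009
steel [346 145] [207 174] [ 0.705  -0.1196  0.1428] 0.0003
steel [302 161] [250 190] [ 0.6651 -0.0023  0.1432] 0.0003
steel [259 172] [290 210] [0.6382 0.1083 0.1445] 0.0002
steel [294 223] [294 158] [ 0.4793 -0.0331  0.1272] 0.0024
```

View pics/scene1.png

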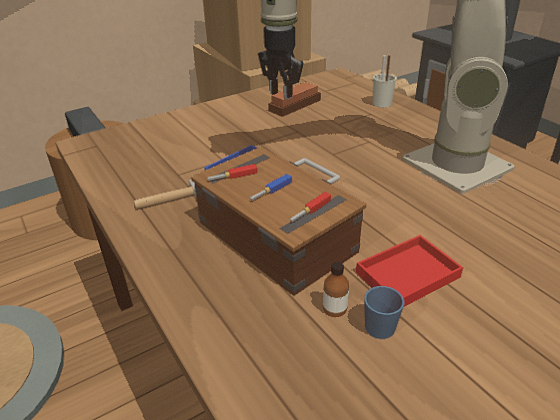

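Both views triangulate each handle to z≈0.143, within 1 mm of each other. The arm is over the bench and clear of the chest. I'll go to the blue graver.

Emit:
{"api": "move_arm", "payload": {"moves": [[[0.9, -0.87, 0], [0, 0, 0], 0.5], [[0.9, -0.87, 0], [0, 0, 0], 0.5], [[0.9, -0.87, 0], [0, 0, 0], 0.5], [[0.9, -0.87, 0], [0, 0, 0], 0.5], [[0.9, -0.87, 0], [0, 0, 0], 0.5]]}}

```text
clock: 2.8
position: [0.534, -0.1188, 0.1955]
ee_rot: [0.995, 0.104, -0.0, 0.0]
ft_force: [0.5, -0.1, -0.1]
grip_width: 0.496
```

Emit:
{"api": "move_arm", "payload": {"moves": [[[0.9, -0.87, 0], [0, 0, 0], 0.5], [[0.9, -0.87, 0], [0, 0, 0], 0.5], [[0.9, -0.87, 0], [0, 0, 0], 0.5], [[0.84, -0.87, 0], [0, 0, 0], 0.5], [[0, 0, 0.5], [0, 0, 0], 0.5]]}}

```text
clock: 3.42
position: [0.6031, -0.0131, 0.1833]
ee_rot: [0.994, 0.106, 0.001, -0.0]
ft_force: [-0.2, 0.4, -0.3]
grip_width: 0.503
```

Emit:
{"api": "move_arm", "payload": {"moves": [[[0, 0, 0.7], [0, 0, 0], 0.5], [[0, 0, 0.6], [0, 0, 0], 0.5], [[0, 0, 0.4], [0, 0, 0], 0.5], [[0, 0, 0.15], [0, 0, 0], 0.5], [[0, 0, 0], [0, 0, 0], 0.5]]}}

```text
clock: 4.05
position: [0.6022, -0.0154, 0.1369]
ee_rot: [0.994, 0.105, 0.0, 0.0]
ft_force: [0.6, 0.4, -0.5]
grip_width: 0.5
```

Emit:
{"api": "move_arm", "payload": {"moves": [[[0, 0, 0], [0, 0, 0], 0.1], [[0, 0, 0], [0, 0, 0], 0.1], [[0, 0, 0], [0, 0, 0], 0.1], [[0, 0, -0.1], [0, 0, 0], 0.1], [[0, 0, -0.5], [0, 0, 0], 0.1]]}}

```text
clock: 4.68
position: [0.6018, -0.0153, 0.1519]
ee_rot: [0.994, 0.105, -0.001, -0.0]
ft_force: [0.7, -0.3, 0.4]
grip_width: 0.102
```

Run:
```python
from h import *
a=camera('scene')[130:260,170:380];b=camera('top')[130:260,230:440]
cv2.imwrite('pics/c2.png',cv2.resize(np.hstack([a,b])[:,:,::-1],None,fx=1.9,fy=1.9))
```

```text
(no output)
```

View pics/c2.png

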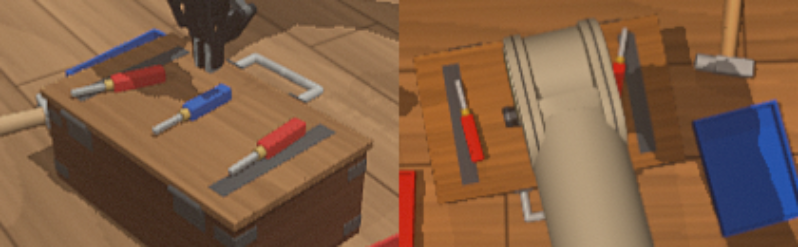

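The crop shows the blue graver still on the lid, with the gripper above it and shut to 0.10. The lift started before the fingers had closed. I'll retry and watch the width.

Emit:
{"api": "move_arm", "payload": {"moves": [[[0, 0, 0], [0, 0, 0], 0.4], [[0, 0, 0], [0, 0, 0], 0.4], [[0, 0, 0], [0, 0, 0], 0.4], [[0, 0, 0], [0, 0, 0], 0.4], [[0, 0, 0], [0, 0, 0], 0.4]]}}

```text
clock: 5.4
position: [0.6021, -0.0153, 0.1518]
ee_rot: [0.994, 0.105, -0.0, 0.0]
ft_force: [0.6, -0.3, -0.3]
grip_width: 0.4
```

Emit:
{"api": "move_arm", "payload": {"moves": [[[0, 0, 0.3], [0, 0, 0], 0.4], [[0, 0, 0.25], [0, 0, 0], 0.4], [[0, 0, 0.12], [0, 0, 0], 0.4], [[0, 0, 0], [0, 0, 0], 0.1]]}}

```text
clock: 5.9
position: [0.602, -0.0153, 0.1347]
ee_rot: [0.994, 0.105, -0.0, -0.0]
ft_force: [-0.1, -0.0, -0.6]
grip_width: 0.203
```

Emit:
{"api": "move_arm", "payload": {"moves": [[[0, 0, 0], [0, 0, 0], 0.1], [[0, 0, 0], [0, 0, 0], 0.1]]}}

```text
clock: 6.15
position: [0.6023, -0.0153, 0.1353]
ee_rot: [0.994, 0.105, 0.0, 0.0]
ft_force: [0.1, 0.1, 0.4]
grip_width: 0.104
```

Emit:
{"api": "move_arm", "payload": {"moves": [[[0, 0, 0], [0, 0, 0], 0.1], [[0, 0, 0], [0, 0, 0], 0.1]]}}

```text
clock: 6.4
position: [0.6022, -0.0153, 0.1352]
ee_rot: [0.994, 0.105, 0.0, 0.0]
ft_force: [0.3, -0.1, -0.1]
grip_width: 0.099
```

Run:
```python
from h import *
print(get_obs()['position'],get_obs()['grip_width'],get_obs()['joint_pos'].round(3))
a=camera('scene')[110:230,200:370]
cv2.imwrite('pics/c3.png',cv2.resize(a[:,:,::-1],None,fx=4.5,fy=4.5,interpolation=cv2.INTER_CUBIC))
```

```text
[ 0.60222839 -0.01526194  0.13517804] 0.09916415402238334 [ 0.408  0.38  -0.576  1.579  0.215  1.247 -1.564]
```

View pics/c3.png

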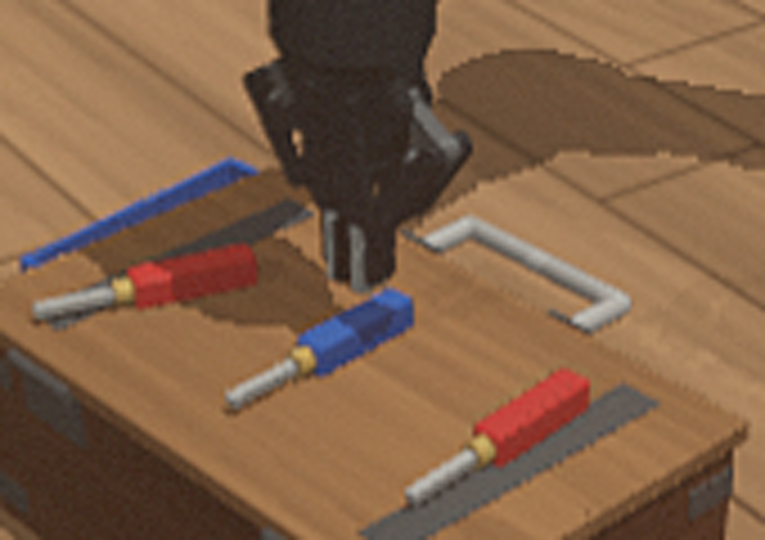

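The crop shows the shut tips at about scene pixel (280,174), just behind or above the blue handle and not around it. So I need to compare the reported TCP with the picture.

```bash
cat >> h.py <<'E'
def proj(n,X):
    c=camera_info(n); K=np.array([[c['fx'],0,c['cx']],[0,c['fy'],c['cy']],[0,0,1]]); r=R.from_quat(c['rotation']).inv()
    return cv2.projectPoints(np.float64(X).reshape(-1,1,3),r.as_rotvec(),r.apply(-c['origin']),K,c['D'])[0].reshape(-1,2)
E
python3 - <<'E'
from h import *
print('tcp now scene',proj('scene',[[.6022,-.0153,.135],[.6022,-.0153,.152],[.6022,-.0153,.165]]).round(1))
print('tcp start scene',proj('scene',[.157,-.605,.195]).round(1),'top',proj('top',[.157,-.605,.195]).round(1))
print('tcp scene1',proj('scene',[.4469,-.2478,.1956]).round(1),'top',proj('top',[.4469,-.2478,.1956]).round(1))
for z in(.135,.15,.165): print(z,plane('scene',[[280.4,174.4]],z).round(4))
a=cv2.imread('pics/scene1.png')[30:120,240:330]; b=cv2.imread('pics/top1.png')[150:320,330:500]
cv2.imwrite('pics/c4.png',np.hstack([cv2.resize(a,(400,400)),cv2.resize(b,(400,400))]))
E
```

```text
tcp now scene [[279.3 185.9]
 [279.1 179.3]
 [278.9 174.2]]
tcp start scene [[294.8  53.3]] top [[538.9 352.7]]
tcp scene1 [[280.4 108.4]] top [[403.7 247.8]]
0.135 [[ 0.5737 -0.0545  0.135 ]]
0.15 [[ 0.5869 -0.0337  0.15  ]]
0.165 [[ 0.6    -0.0129  0.165 ]]
```

View pics/c4.png

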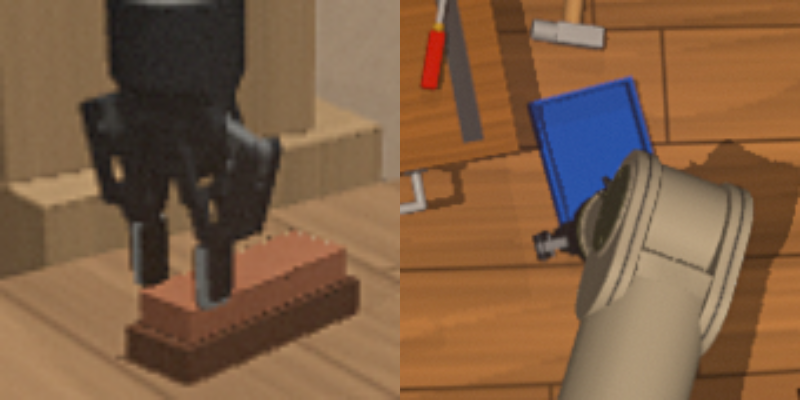

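In both views, at three openings, the tips sit right laterally but about 30 mm higher than the reported TCP. I'll descend about 28 mm more with the jaws open and watch the force.

Emit:
{"api": "move_arm", "payload": {"moves": [[[0, 0, 0], [0, 0, 0], 0.45], [[0, 0, 0], [0, 0, 0], 0.45], [[0, 0, 0.3], [0, 0, 0], 0.45], [[0, 0, 0.3], [0, 0, 0], 0.45], [[0, 0, 0.2], [0, 0, 0], 0.45]]}}

```text
clock: 7.08
position: [0.6018, -0.0153, 0.1142]
ee_rot: [0.994, 0.105, -0.0, -0.0]
ft_force: [-1.3, -0.4, -0.2]
grip_width: 0.448
```

Emit:
{"api": "move_arm", "payload": {"moves": [[[0, 0, 0.2], [0, 0, 0], 0.45], [[0, 0, 0], [0, 0, 0], 0.1], [[0, 0, 0], [0, 0, 0], 0.1], [[0, 0, 0], [0, 0, 0], 0.1]]}}

```text
clock: 7.58
position: [0.6022, -0.0153, 0.1102]
ee_rot: [0.994, 0.105, 0.0, 0.0]
ft_force: [-0.0, 0.2, -1.2]
grip_width: 0.195
```

Emit:
{"api": "move_arm", "payload": {"moves": [[[0, 0, -0.2], [0, 0, 0], 0.1], [[0, 0, -0.5], [0, 0, 0], 0.1], [[0, 0, -0.7], [0, 0, 0], 0.1], [[0, 0, -0.7], [0, 0, 0], 0.1], [[-0.2, 0.3, -0.3], [0, 0, 0], 0.1]]}}

```text
clock: 8.2
position: [0.5995, -0.0231, 0.1721]
ee_rot: [0.994, 0.106, 0.001, 0.0]
ft_force: [0.7, -0.9, -0.9]
grip_width: 0.196
```

Emit:
{"api": "move_arm", "payload": {"moves": [[[-0.5, 0.9, 0], [0, 0, 0], 0.1], [[-0.5, 0.9, 0], [0, 0, 0], 0.1], [[-0.5, 0.9, 0], [0, 0, 0], 0.1], [[-0.5, 0.9, 0], [0, 0, 0], 0.1], [[-0.5, 0.9, 0], [0, 0, 0], 0.1]]}}

```text
clock: 8.82
position: [0.5605, -0.1482, 0.1703]
ee_rot: [0.995, 0.105, -0.0, 0.0]
ft_force: [-0.2, 1.0, -1.2]
grip_width: 0.196
```

Emit:
{"api": "move_arm", "payload": {"moves": [[[-0.5, 0.9, 0], [0, 0, 0], 0.1], [[-0.5, 0.9, 0], [0, 0, 0], 0.1], [[-0.5, 0.9, 0], [0, 0, 0], 0.1], [[-0.5, 0.9, 0], [0, 0, 0], 0.1], [[-0.5, 0.9, 0], [0, 0, 0], 0.1]]}}

```text
clock: 9.45
position: [0.5227, -0.2712, 0.1703]
ee_rot: [0.995, 0.105, -0.0, 0.0]
ft_force: [-0.4, -0.0, -1.1]
grip_width: 0.196
```

Emit:
{"api": "move_arm", "payload": {"moves": [[[-0.5, 0.95, 0], [0, 0, 0], 0.1], [[-0.5, 0.95, 0], [0, 0, 0], 0.1], [[0, 0, 0], [0, 0, 0], 0.1]]}}

```text
clock: 9.82
position: [0.5072, -0.3245, 0.17]
ee_rot: [0.995, 0.103, -0.001, 0.0]
ft_force: [0.3, 0.2, -0.9]
grip_width: 0.195
```

Run:
```python
from h import *
a=camera('scene')[90:230,150:330];b=camera('top')[150:290,300:480]
cv2.imwrite('pics/c5.png',cv2.resize(np.hstack([a,b])[:,:,::-1],None,fx=2.2,fy=2.2,interpolation=cv2.INTER_CUBIC))
```

```text
(no output)
```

View pics/c5.png

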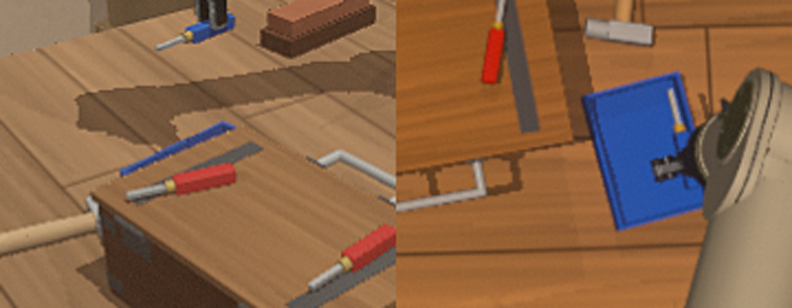

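The blue graver is held level above the blue tray (top view, blade inside the rim). Lowering it.

Emit:
{"api": "move_arm", "payload": {"moves": [[[0, 0, 1], [0, 0, 0], 0.1], [[0, 0, 1], [0, 0, 0], 0.1], [[0, 0, 1], [0, 0, 0], 0.1], [[0, 0, 1], [0, 0, 0], 0.1], [[0, 0, 1], [0, 0, 0], 0.1]]}}

```text
clock: 10.55
position: [0.5095, -0.3203, 0.0446]
ee_rot: [0.994, 0.106, 0.0, -0.0]
ft_force: [-0.2, -0.4, -0.2]
grip_width: 0.192
```

Emit:
{"api": "move_arm", "payload": {"moves": [[[0, 0, 0.8], [0, 0, 0], 0.1], [[0, 0, 0.7], [0, 0, 0], 0.1], [[0, 0, 0.5], [0, 0, 0], 0.1], [[0, 0, 0.25], [0, 0, 0], 0.1], [[0, 0, 0.18], [0, 0, 0], 0.1]]}}

```text
clock: 11.18
position: [0.5093, -0.3216, -0.0156]
ee_rot: [0.994, 0.105, 0.0, 0.0]
ft_force: [-0.2, -0.2, -0.9]
grip_width: 0.195
```

Emit:
{"api": "move_arm", "payload": {"moves": [[[0, 0, 0.06], [0, 0, 0], 0.1], [[0, 0, 0.05], [0, 0, 0], 0.1], [[0, 0, 0], [0, 0, 0], 0.1]]}}

```text
clock: 11.55
position: [0.5092, -0.3216, -0.0181]
ee_rot: [0.994, 0.105, 0.0, 0.0]
ft_force: [-0.8, -0.2, -0.8]
grip_width: 0.191
```

Emit:
{"api": "move_arm", "payload": {"moves": [[[0, 0, 0], [0, 0, 0], 0.33], [[0, 0, 0], [0, 0, 0], 0.33], [[0, 0, -0.3], [0, 0, 0], 0.33], [[0, 0, -1], [0, 0, 0], 0.33], [[0, 0, -1], [0, 0, 0], 0.33]]}}

```text
clock: 12.18
position: [0.5091, -0.3214, 0.0403]
ee_rot: [0.994, 0.105, 0.0, 0.0]
ft_force: [0.2, 0.3, -0.1]
grip_width: 0.327
```

Emit:
{"api": "move_arm", "payload": {"moves": [[[0, 0, -1], [0, 0, 0], 0.45], [[0, 0, -1], [0, 0, 0], 0.45], [[0, 0, -1], [0, 0, 0], 0.45], [[0, 0, -1], [0, 0, 0], 0.45], [[0, 0, -1], [0, 0, 0], 0.45]]}}

```text
clock: 12.8
position: [0.509, -0.3214, 0.1656]
ee_rot: [0.994, 0.105, 0.0, 0.0]
ft_force: [0.7, 0.0, 0.4]
grip_width: 0.453
```

Emit:
{"api": "move_arm", "payload": {"moves": [[[0.87, -0.91, 0], [0, 0, 0], 0.45], [[0.87, -0.91, 0], [0, 0, 0], 0.45], [[0.87, -0.91, 0], [0, 0, 0], 0.45], [[0.87, -0.91, 0], [0, 0, 0], 0.45], [[0.87, -0.91, 0], [0, 0, 0], 0.45]]}}

```text
clock: 13.42
position: [0.5921, -0.1867, 0.1648]
ee_rot: [0.994, 0.105, 0.0, 0.0]
ft_force: [-0.1, 0.1, -0.5]
grip_width: 0.449
```

Emit:
{"api": "move_arm", "payload": {"moves": [[[0.88, -0.91, 0], [0, 0, 0], 0.45], [[0.88, -0.91, 0], [0, 0, 0], 0.45], [[0.88, -0.9, 0], [0, 0, 0], 0.45], [[0, 0, 0], [0, 0, 8.2], 0.45], [[0, 0, 0], [0, 0, 8.2], 0.45]]}}

```text
clock: 14.05
position: [0.6422, -0.1066, 0.1646]
ee_rot: [0.999, -0.04, 0.0, -0.0]
ft_force: [0.3, -0.7, 0.5]
grip_width: 0.449
```

Emit:
{"api": "move_arm", "payload": {"moves": [[[0, 0, 0], [0, 0, 8.2], 0.45], [[0, 0, 0], [0, 0, 0], 0.45]]}}

```text
clock: 14.3
position: [0.642, -0.1071, 0.1647]
ee_rot: [0.994, -0.109, 0.0, 0.0]
ft_force: [0.3, -0.6, 0.8]
grip_width: 0.45
```

Run:
```python
from h import *
o=get_obs();print(o['position'],2*np.degrees(np.arctan2(o['ee_rot'][1],o['ee_rot'][0])),o['joint_pos'].round(2))
im=camera('top');h=cv2.cvtColor(im,cv2.COLOR_RGB2HSV)
w=plane('top',[[x,y] for x in (330,) for y in (175,)],.14);print(w)
b=im[150:290,340:480];cv2.imwrite('pics/c6.png',cv2.resize(b[:,:,::-1],None,fx=3,fy=3,interpolation=cv2.INTER_CUBIC))
```

```text
[ 0.64204885 -0.10714124  0.16470507] -12.49711866588915 [ 0.42  0.44 -0.44  1.41  0.19  1.33 -1.82]
[[ 0.64440135 -0.07150238  0.14      ]]
```

View pics/c6.png

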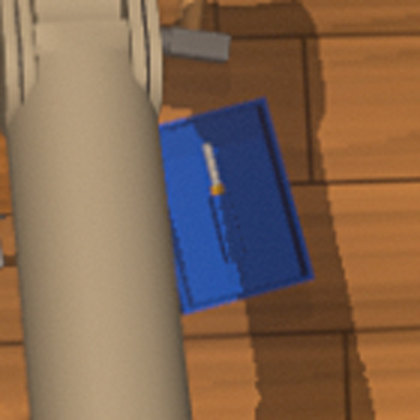

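The blue graver lies wholly inside the blue tray. Next: descend and grip red_b.

Emit:
{"api": "move_arm", "payload": {"moves": [[[0, 0, 0.7], [0, 0, 0], 0.45], [[0, 0, 0.7], [0, 0, 0], 0.45], [[0, 0, 0.5], [0, 0, 0], 0.45], [[0, 0, 0.28], [0, 0, 0], 0.45], [[0, 0, 0], [0, 0, 0], 0.45]]}}

```text
clock: 14.98
position: [0.6417, -0.1072, 0.109]
ee_rot: [0.994, -0.109, -0.0, -0.0]
ft_force: [-0.6, 0.6, 0.4]
grip_width: 0.452
```

Emit:
{"api": "move_arm", "payload": {"moves": [[[0, 0, 0], [0, 0, 0], 0.1], [[0, 0, 0], [0, 0, 0], 0.1], [[0, 0, 0], [0, 0, 0], 0.1]]}}

```text
clock: 15.35
position: [0.6425, -0.1073, 0.1104]
ee_rot: [0.994, -0.109, 0.001, 0.0]
ft_force: [0.4, 0.5, 3.9]
grip_width: 0.191
```

Emit:
{"api": "move_arm", "payload": {"moves": [[[0, 0, -0.2], [0, 0, 0], 0.1], [[0, 0, -0.5], [0, 0, 0], 0.1], [[0, 0, -0.8], [0, 0, 0], 0.1], [[0, 0, -0.8], [0, 0, 0], 0.1], [[0, 0, -0.3], [0, 0, 0], 0.1]]}}

```text
clock: 15.98
position: [0.6429, -0.1073, 0.1772]
ee_rot: [0.994, -0.109, 0.002, 0.0]
ft_force: [-0.4, -0.1, -1.1]
grip_width: 0.192
```

Emit:
{"api": "move_arm", "payload": {"moves": [[[-0.83, -0.95, 0], [0, 0, 0], 0.1], [[-0.83, -0.95, 0], [0, 0, 0], 0.1], [[-0.83, -0.95, 0], [0, 0, 0], 0.1], [[-0.83, -0.95, 0], [0, 0, 0], 0.1], [[-0.83, -0.95, 0], [0, 0, 0], 0.1]]}}

```text
clock: 16.6
position: [0.5659, 0.0321, 0.1748]
ee_rot: [0.994, -0.109, 0.0, 0.0]
ft_force: [-0.0, 0.8, 0.2]
grip_width: 0.194
```

Emit:
{"api": "move_arm", "payload": {"moves": [[[-0.83, -0.95, 0], [0, 0, 0], 0.1], [[-0.83, -0.95, 0], [0, 0, 0], 0.1], [[-0.83, -0.95, 0], [0, 0, 0], 0.1], [[-0.83, -0.95, 0], [0, 0, 0], 0.1], [[-0.83, -0.95, 0], [0, 0, 0], 0.1]]}}

```text
clock: 17.23
position: [0.4905, 0.1705, 0.1748]
ee_rot: [0.994, -0.109, 0.0, 0.0]
ft_force: [-0.2, 0.7, -1.3]
grip_width: 0.192
```

Run:
```python
from h import *
o=get_obs();print(o['position'],2*np.degrees(np.arctan2(o['ee_rot'][1],o['ee_rot'][0])),o['joint_pos'].round(2),o['grip_width'])
```

```text
[0.49049225 0.17047738 0.17479837] -12.562355551927977 [ 0.16  0.16 -0.64  1.74  0.1   1.27 -2.29] 0.19248972625153177
```

Emit:
{"api": "move_arm", "payload": {"moves": [[[-0.82, -0.94, 0], [0, 0, 0], 0.1], [[-0.82, -0.94, 0], [0, 0, 0], 0.1], [[-0.82, -0.94, 0], [0, 0, 0], 0.1], [[-0.82, -0.94, 0], [0, 0, 0], 0.1], [[0, 0, 0], [0, 0, -9.2], 0.1]]}}

```text
clock: 17.85
position: [0.4298, 0.2818, 0.175]
ee_rot: [1.0, -0.026, 0.0, -0.0]
ft_force: [0.1, 0.0, -0.1]
grip_width: 0.194
```

Emit:
{"api": "move_arm", "payload": {"moves": [[[0, 0, 1], [0, 0, 0], 0.1], [[0, 0, 1], [0, 0, 0], 0.1], [[0, 0, 1], [0, 0, 0], 0.1], [[0, 0, 1], [0, 0, 0], 0.1], [[0, 0, 1], [0, 0, 0], 0.1]]}}

```text
clock: 18.48
position: [0.4315, 0.2792, 0.049]
ee_rot: [1.0, -0.029, 0.0, 0.0]
ft_force: [0.1, -0.9, -0.4]
grip_width: 0.191
```

Run:
```python
from h import *
o=get_obs();print(o['position'],2*np.degrees(np.arctan2(o['ee_rot'][1],o['ee_rot'][0])),o['joint_pos'].round(2),o['grip_width'])
a=camera('scene')[150:310,310:490];b=camera('top')[180:340,170:350]
cv2.imwrite('pics/c7.png',cv2.resize(np.hstack([a,b])[:,:,::-1],None,fx=2.2,fy=2.2,interpolation=cv2.INTER_CUBIC))
```

```text
[0.4315421  0.2791827  0.04897855] -3.361706882593462 [-0.03  0.31 -0.72  1.89  0.24  1.03 -2.48] 0.19099801508398268
```

View pics/c7.png

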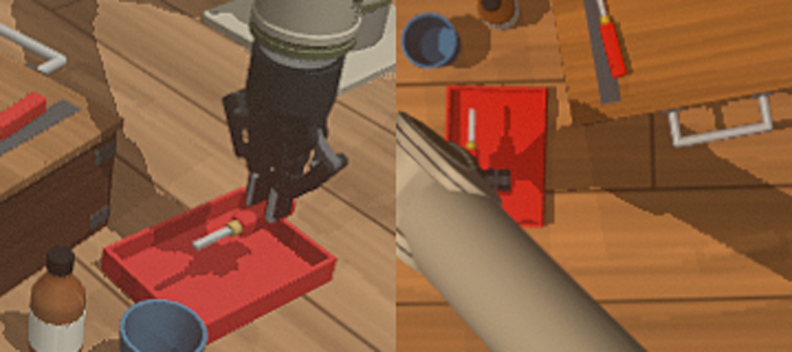

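The red graver is held level above the left half of the red tray and inside its walls. I'll lower and release it.

Emit:
{"api": "move_arm", "payload": {"moves": [[[0, 0, 0.9], [0, 0, 0], 0.1], [[0, 0, 0.8], [0, 0, 0], 0.1], [[0, 0, 0.5], [0, 0, 0], 0.1], [[0, 0, 0.3], [0, 0, 0], 0.1], [[0, 0, 0.1], [0, 0, 0], 0.1]]}}

```text
clock: 19.2
position: [0.4315, 0.2793, -0.0155]
ee_rot: [1.0, -0.029, -0.0, 0.0]
ft_force: [-0.4, 0.4, -0.6]
grip_width: 0.19
```

Emit:
{"api": "move_arm", "payload": {"moves": [[[0, 0, 0.06], [0, 0, 0], 0.1], [[0, 0, 0.04], [0, 0, 0], 0.1], [[0, 0, 0], [0, 0, 0], 0.1]]}}

```text
clock: 19.58
position: [0.4316, 0.2793, -0.0177]
ee_rot: [1.0, -0.029, 0.0, -0.0]
ft_force: [0.4, 0.5, -1.0]
grip_width: 0.194
```

Emit:
{"api": "move_arm", "payload": {"moves": [[[0, 0, 0], [0, 0, 0], 0.33], [[0, 0, 0], [0, 0, 0], 0.33], [[0, 0, -0.3], [0, 0, 0], 0.33], [[0, 0, -1], [0, 0, 0], 0.33], [[0, 0, -1], [0, 0, 0], 0.33]]}}

```text
clock: 20.2
position: [0.4314, 0.2793, 0.0407]
ee_rot: [1.0, -0.029, -0.0, -0.0]
ft_force: [-0.4, 0.1, -0.2]
grip_width: 0.327
```

Emit:
{"api": "move_arm", "payload": {"moves": [[[0, 0, -1], [0, 0, 0], 0.45], [[0, 0, -1], [0, 0, 0], 0.45], [[0, 0, -1], [0, 0, 0], 0.45], [[0, 0, -1], [0, 0, 0], 0.45], [[0, 0, -1], [0, 0, 0], 0.45]]}}

```text
clock: 20.82
position: [0.4314, 0.2793, 0.166]
ee_rot: [1.0, -0.029, 0.0, -0.0]
ft_force: [-0.4, 0.8, -0.1]
grip_width: 0.445
```

Emit:
{"api": "move_arm", "payload": {"moves": [[[0.77, 0.88, 0], [0, 0, 0], 0.45], [[0.77, 0.88, 0], [0, 0, 0], 0.45], [[0.77, 0.88, 0], [0, 0, 0], 0.45], [[0.77, 0.89, 0], [0, 0, 0], 0.45], [[0.77, 0.89, 0], [0, 0, 0], 0.45]]}}

```text
clock: 21.45
position: [0.5216, 0.1626, 0.1652]
ee_rot: [1.0, -0.029, 0.0, -0.0]
ft_force: [0.9, 0.1, 0.2]
grip_width: 0.452
```

Emit:
{"api": "move_arm", "payload": {"moves": [[[0.78, 0.89, 0], [0, 0, 0], 0.45], [[0.78, 0.89, 0], [0, 0, 0], 0.45], [[0.78, 0.89, 0], [0, 0, 0], 0.45], [[0, 0, 0], [0, 0, -8.4], 0.45], [[0, 0, 0], [0, 0, -8.3], 0.45]]}}

```text
clock: 22.08
position: [0.5757, 0.0931, 0.165]
ee_rot: [0.993, 0.118, 0.0, -0.0]
ft_force: [-0.7, 0.1, 0.5]
grip_width: 0.452
```

Emit:
{"api": "move_arm", "payload": {"moves": [[[0, 0, 0], [0, 0, 0], 0.45], [[0, 0, 0.5], [0, 0, 0], 0.45]]}}

```text
clock: 22.32
position: [0.5762, 0.0934, 0.1527]
ee_rot: [0.993, 0.115, 0.001, 0.0]
ft_force: [0.4, -0.3, 0.0]
grip_width: 0.45
```

Emit:
{"api": "move_arm", "payload": {"moves": [[[0, 0, 0.7], [0, 0, 0], 0.45], [[0, 0, 0.6], [0, 0, 0], 0.45], [[0, 0, 0.37], [0, 0, 0], 0.45], [[0, 0, 0], [0, 0, 0], 0.45]]}}

```text
clock: 22.82
position: [0.5751, 0.0932, 0.1094]
ee_rot: [0.993, 0.116, -0.001, -0.0]
ft_force: [-0.8, 0.0, 0.2]
grip_width: 0.445
```

Emit:
{"api": "move_arm", "payload": {"moves": [[[0, 0, 0], [0, 0, 0], 0.1], [[0, 0, 0], [0, 0, 0], 0.1], [[0, 0, 0], [0, 0, 0], 0.1]]}}

```text
clock: 23.2
position: [0.5761, 0.0934, 0.111]
ee_rot: [0.993, 0.116, 0.001, 0.0]
ft_force: [-0.2, 0.1, 3.4]
grip_width: 0.199
```

Emit:
{"api": "move_arm", "payload": {"moves": [[[0, 0, -0.2], [0, 0, 0], 0.1], [[0, 0, -0.5], [0, 0, 0], 0.1], [[0, 0, -0.8], [0, 0, 0], 0.1], [[0, 0, -0.8], [0, 0, 0], 0.1], [[0, 0, -0.2], [0, 0, 0], 0.1]]}}

```text
clock: 23.82
position: [0.5766, 0.0936, 0.1753]
ee_rot: [0.993, 0.116, 0.002, 0.0]
ft_force: [-0.8, 0.4, -0.4]
grip_width: 0.192
```

Emit:
{"api": "move_arm", "payload": {"moves": [[[-0.64, -0.96, 0], [0, 0, 0], 0.1], [[-0.64, -0.96, 0], [0, 0, 0], 0.1], [[-0.64, -0.96, 0], [0, 0, 0], 0.1], [[-0.64, -0.96, 0], [0, 0, 0], 0.1], [[-0.65, -0.96, 0], [0, 0, 0], 0.1]]}}

```text
clock: 24.45
position: [0.4685, 0.1926, 0.1729]
ee_rot: [0.993, 0.116, 0.0, 0.0]
ft_force: [-0.4, 1.2, -0.6]
grip_width: 0.195
```

Emit:
{"api": "move_arm", "payload": {"moves": [[[-0.65, -0.97, 0], [0, 0, 0], 0.1], [[-0.65, -0.97, 0], [0, 0, 0], 0.1], [[0, 0, 0], [0, 0, 8.4], 0.1], [[0, 0, 0], [0, 0, 8.3], 0.1], [[0, 0, 0], [0, 0, 0], 0.1]]}}

```text
clock: 25.08
position: [0.4265, 0.2316, 0.1729]
ee_rot: [1.0, -0.029, 0.0, 0.0]
ft_force: [-0.2, 0.6, -0.5]
grip_width: 0.194
```

Emit:
{"api": "move_arm", "payload": {"moves": [[[0, 0, 1], [0, 0, 0], 0.1], [[0, 0, 1], [0, 0, 0], 0.1], [[0, 0, 1], [0, 0, 0], 0.1], [[0, 0, 1], [0, 0, 0], 0.1], [[0, 0, 1], [0, 0, 0], 0.1]]}}

```text
clock: 25.7
position: [0.4268, 0.2313, 0.0471]
ee_rot: [1.0, -0.027, 0.0, -0.0]
ft_force: [-0.6, -0.6, -1.2]
grip_width: 0.193
```

Run:
```python
from h import *
o=get_obs();print(o['position'],2*np.degrees(np.arctan2(o['ee_rot'][1],o['ee_rot'][0])),o['joint_pos'].round(2),o['grip_width'])
a=camera('scene')[150:310,310:490];b=camera('top')[180:340,170:350]
cv2.imwrite('pics/c8.png',cv2.resize(np.hstack([a,b])[:,:,::-1],None,fx=2.2,fy=2.2,interpolation=cv2.INTER_CUBIC))
```

```text
[0.4267731  0.23133529 0.04709786] -3.1352374310424778 [ 0.07  0.25 -0.72  1.96  0.19  1.   -2.37] 0.19262819727199204
```

View pics/c8.png

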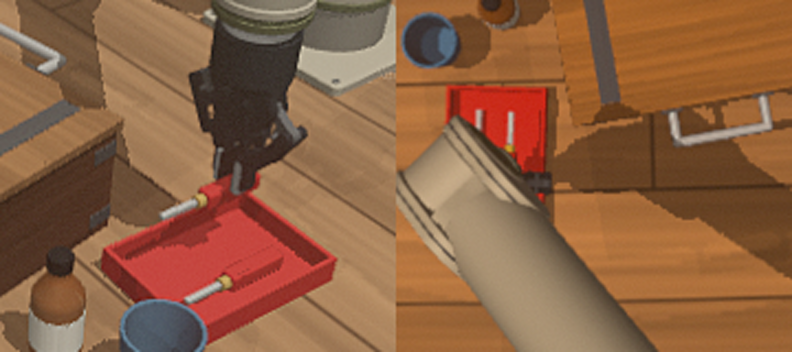

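The first red graver lies flat in the tray; the second is held over the right half with a gap between them. Lowering.

Emit:
{"api": "move_arm", "payload": {"moves": [[[0, 0, 0.9], [0, 0, 0], 0.1], [[0, 0, 0.7], [0, 0, 0], 0.1], [[0, 0, 0.5], [0, 0, 0], 0.1], [[0, 0, 0.3], [0, 0, 0], 0.1], [[0, 0, 0.1], [0, 0, 0], 0.1]]}}

```text
clock: 26.42
position: [0.427, 0.2312, -0.0148]
ee_rot: [1.0, -0.029, -0.0, 0.0]
ft_force: [-0.4, 0.3, -0.3]
grip_width: 0.19
```

Emit:
{"api": "move_arm", "payload": {"moves": [[[0, 0, 0.06], [0, 0, 0], 0.1], [[0, 0, 0.04], [0, 0, 0], 0.1], [[0, 0, 0], [0, 0, 0], 0.1]]}}

```text
clock: 26.8
position: [0.4272, 0.2312, -0.017]
ee_rot: [1.0, -0.029, 0.0, 0.0]
ft_force: [0.2, -0.4, -0.3]
grip_width: 0.192
```

Emit:
{"api": "move_arm", "payload": {"moves": [[[0, 0, 0.04], [0, 0, 0], 0.1], [[0, 0, 0], [0, 0, 0], 0.33], [[0, 0, 0], [0, 0, 0], 0.33], [[0, 0, -0.4], [0, 0, 0], 0.33], [[0, 0, -1], [0, 0, 0], 0.33]]}}

```text
clock: 27.42
position: [0.4263, 0.231, 0.017]
ee_rot: [1.0, -0.029, -0.001, 0.0]
ft_force: [1.2, -0.1, -0.7]
grip_width: 0.33
```

Emit:
{"api": "move_arm", "payload": {"moves": [[[0, 0, -1], [0, 0, 0], 0.33], [[0, 0, -1], [0, 0, 0], 0.33], [[0, 0, -1], [0, 0, 0], 0.33], [[0, 0, -1], [0, 0, 0], 0.33], [[0, 0, -1], [0, 0, 0], 0.33]]}}

```text
clock: 28.05
position: [0.4269, 0.2313, 0.1434]
ee_rot: [1.0, -0.029, 0.0, -0.0]
ft_force: [-0.8, -0.1, 1.0]
grip_width: 0.329
```

Emit:
{"api": "move_arm", "payload": {"moves": [[[0.13, 0.97, -1], [0, 0, 0], 0.33], [[0.13, 0.97, -0.3], [0, 0, 0], 0.33], [[0.13, 0.97, 0], [0, 0, 0], 0.33], [[0.13, 0.97, 0], [0, 0, 0], 0.33], [[0.13, 0.98, 0], [0, 0, 0], 0.33]]}}

```text
clock: 28.68
position: [0.4361, 0.1084, 0.1751]
ee_rot: [1.0, -0.029, 0.0, -0.0]
ft_force: [0.0, 0.4, -0.5]
grip_width: 0.327
```

Emit:
{"api": "move_arm", "payload": {"moves": [[[0.12, 0.98, 0], [0, 0, 0], 0.33], [[0.12, 0.98, 0], [0, 0, 0], 0.33], [[0.12, 0.98, 0], [0, 0, 0], 0.33], [[0.12, 0.98, 0], [0, 0, 0], 0.33], [[0.12, 0.98, 0], [0, 0, 0], 0.33]]}}

```text
clock: 29.3
position: [0.4439, -0.0148, 0.1751]
ee_rot: [1.0, -0.029, 0.0, 0.0]
ft_force: [-0.2, 0.1, -0.4]
grip_width: 0.33
```

Emit:
{"api": "move_arm", "payload": {"moves": [[[0.12, 0.98, 0], [0, 0, -10.2], 0.33], [[0, 0, 0], [0, 0, -10.2], 0.33], [[0, 0, 0], [0, 0, -10.2], 0.33], [[0, 0, 0], [0, 0, -10.2], 0.33], [[0, 0, 0], [0, 0, -10.2], 0.33]]}}

```text
clock: 29.92
position: [0.4455, -0.0386, 0.1751]
ee_rot: [0.914, 0.407, 0.0, 0.0]
ft_force: [0.9, 0.3, -0.3]
grip_width: 0.329
```

Emit:
{"api": "move_arm", "payload": {"moves": [[[0, 0, 0], [0, 0, -10.2], 0.33], [[0, 0, 0], [0, 0, -10.2], 0.33], [[0, 0, 0], [0, 0, -10.2], 0.33], [[0, 0, 0], [0, 0, -10.2], 0.33], [[0, 0, 0], [0, 0, -10.0], 0.33]]}}

```text
clock: 30.55
position: [0.4455, -0.0386, 0.1751]
ee_rot: [0.651, 0.759, 0.0, 0.0]
ft_force: [-1.1, -0.7, -0.5]
grip_width: 0.331
```

Run:
```python
from h import *
o=get_obs();print(o['position'],2*np.degrees(np.arctan2(o['ee_rot'][1],o['ee_rot'][0])),o['joint_pos'].round(2),o['grip_width'])
im=camera('top');h=cv2.cvtColor(im,cv2.COLOR_RGB2HSV);h=h.astype(int)
for s,p in comps((h[...,1]<70)&(h[...,2]>110),8):
    if s[0]<260 and s[1]<260 and s[4]<300: 
        w=plane('top',p,.014)[:,:2];c,sz,a=cv2.minAreaRect((w*1000).astype(np.float32));print('steel',s.tolist(),np.round(c),np.round(sz),round(a))
```

```text
[ 0.44550904 -0.03855412  0.17508059] 98.8074270139389 [ 0.43 -0.03 -0.43  1.91 -0.01  1.25  0.15] 0.3308009172464621
steel [207, 230, 2, 14, 21] [495. 276.] [ 3. 37.] 89
steel [224, 231, 2, 14, 27] [491. 227.] [ 3. 37.] 89
```

Both blades lie inside the red tray. Now I tilt the tool to approach the bar.

Emit:
{"api": "move_arm", "payload": {"moves": [[[0, 0, 0], [-10, 0, 0], 0.33], [[0, 0, 0], [-10, 0, 0], 0.33], [[0, 0, 0], [-10, 0, 0], 0.33], [[0, 0, 0], [0, 0, 0], 0.33]]}}

```text
clock: 31.1
position: [0.4419, -0.0393, 0.172]
ee_rot: [0.633, 0.73, 0.196, 0.169]
ft_force: [-0.1, 0.7, 0.2]
grip_width: 0.329
```

```bash
cat >> h.py <<'E'
cx=np.array([np.cos(np.radians(8.6)),np.sin(np.radians(8.6)),0]); BAR=np.array([.473,-.035,.127])
def st():
    o=get_obs();r=R.from_quat(o['ee_rot']);z=r.apply([0,0,1]);x=r.apply([1,0,0])
    print('pos',o['position'].round(4),'z',z.round(3),'tilt',np.degrees(np.arctan2(z@cx,-z[2])).round(1),'xyaw',np.degrees(np.arctan2(x[1],x[0])).round(1),x[2].round(3),'j',o['joint_pos'].round(2),'F',o['ft_force'].round(1),'w',round(o['grip_width'],3))
    return o,r
E
python3 - <<'E'
from h import *
o,r=st(); z=r.apply([0,0,1]); print('to go, tool axes units',(r.inv().apply(BAR+.045*z-o['position'])/.025).round(2))
a=camera('scene')[80:230,220:400]
cv2.imwrite('pics/c9.png',cv2.resize(a[:,:,::-1],None,fx=4,fy=4,interpolation=cv2.INTER_CUBIC))
E
```

```text
pos [ 0.4419 -0.0393  0.172 ] z [ 0.494  0.073 -0.866] tilt 30.0 xyaw 98.2 0.002 j [ 0.42 -0.46 -0.26  2.36 -0.39  0.76  0.52] F [-0.1  0.7  0.2] w 0.329
to go, tool axes units [-0.01  0.19  3.99]
```

View pics/c9.png

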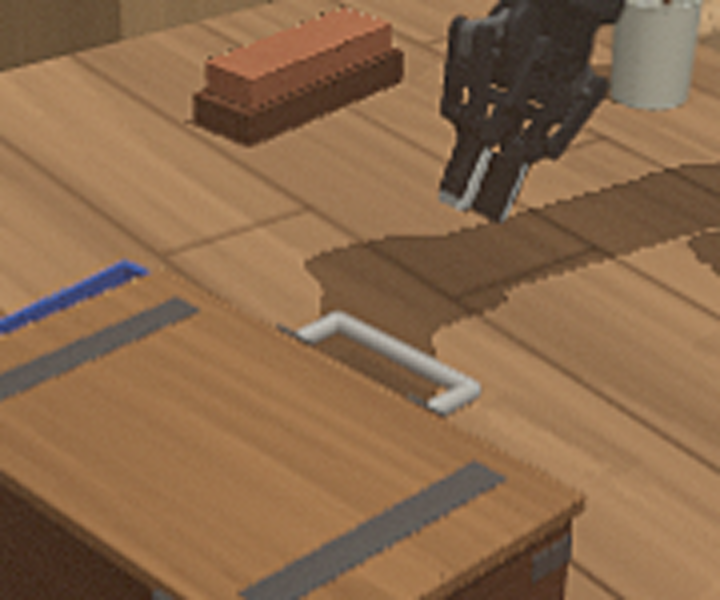

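The fingers (tips at about scene (339,131)) are in front of and above the middle of the bar and aligned with it. I'll advance part-way and check.

Emit:
{"api": "move_arm", "payload": {"moves": [[[0, 0.1, 0.5], [0, 0, 0], 0.33], [[0, 0.1, 0.6], [0, 0, 0], 0.33], [[0, 0, 0.6], [0, 0, 0], 0.33], [[0, 0, 0.3], [0, 0, 0], 0.33], [[0, 0, 0], [0, 0, 0], 0.33]]}}

```text
clock: 31.78
position: [0.475, -0.0341, 0.1331]
ee_rot: [0.631, 0.732, 0.196, 0.168]
ft_force: [0.4, 0.6, 0.1]
grip_width: 0.329
```

Run:
```python
from h import *
print('tip predicted before',proj('scene',np.array([.4419,-.0393,.172])-.031*np.array([.494,.073,-.866])).round(1))
o,r=st(); z=r.apply([0,0,1]); print('to go',(r.inv().apply(BAR+.045*z-o['position'])/.025).round(2))
M=camera('scene')
h=cv2.cvtColor(M,cv2.COLOR_RGB2HSV).astype(int)
for n in ('top','scene'):
    im=camera(n); print(n)
    h=cv2.cvtColor(im,cv2.COLOR_RGB2HSV).astype(int)
    for s,p in comps((h[...,1]<70)&(h[...,2]>110),30):
        if 285<s[0]<345 and 150<s[1]<255 and s[4]<400: print(s.tolist())
print('bar ends',proj('top',[BAR+.055*np.array([-cx[1],cx[0],0]),BAR-.055*np.array([-cx[1],cx[0],0])]).round(1),proj('scene',[BAR+.055*np.array([-cx[1],cx[0],0]),BAR-.055*np.array([-cx[1],cx[0],0])]).round(1))
a=M[120:210,270:380];cv2.imwrite('pics/c10.png',cv2.resize(a[:,:,::-1],None,fx=6,fy=6,interpolation=cv2.INTER_CUBIC))
```

```text
tip predicted before [[335.8 134.6]]
pos [ 0.475  -0.0341  0.1331] z [ 0.493  0.074 -0.867] tilt 29.9 xyaw 98.5 0.001 j [ 0.41 -0.32 -0.3   2.36 -0.38  0.61  0.51] F [0.4 0.6 0.1] w 0.329
to go [-0.02 -0.19  1.97]
top
[294, 223, 47, 24, 237]
scene
[294, 158, 46, 26, 258]
bar ends [[297.5 244.3]
 [338.5 236.8]] [[337.8 177. ]
 [304.6 159.7]]
```

View pics/c10.png

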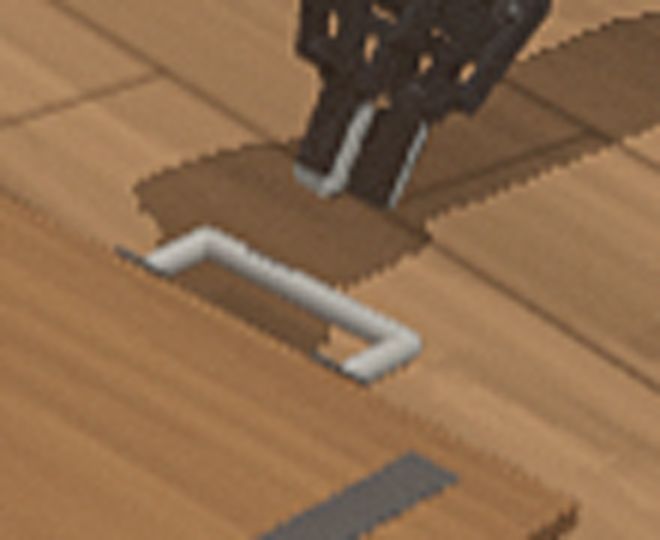

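Emit:
{"api": "move_arm", "payload": {"moves": [[[0, -0.1, 0.5], [0, 0, 0], 0.29], [[0, -0.1, 0.6], [0, 0, 0], 0.29], [[0, 0, 0.5], [0, 0, 0], 0.29], [[0, 0, 0.2], [0, 0, 0], 0.29]]}}

```text
clock: 32.42
position: [0.4926, -0.0318, 0.0917]
ee_rot: [0.631, 0.731, 0.196, 0.169]
ft_force: [-0.4, 0.2, 0.3]
grip_width: 0.288
```

Emit:
{"api": "move_arm", "payload": {"moves": [[[0, 0, 0.25], [0, 0, 0], 0.29], [[0, 0, 0], [0, 0, 0], 0.29]]}}

```text
clock: 32.67
position: [0.4956, -0.0314, 0.0865]
ee_rot: [0.631, 0.731, 0.196, 0.169]
ft_force: [-0.6, -0.1, 0.0]
grip_width: 0.286
```

Run:
```python
from h import *
o,r=st(); z=r.apply([0,0,1]); print('to go',(r.inv().apply(BAR+.047*z-o['position'])/.025).round(2))
```

```text
pos [ 0.4956 -0.0314  0.0865] z [ 0.494  0.074 -0.866] tilt 30.0 xyaw 98.4 0.0 j [ 0.41 -0.19 -0.33  2.37 -0.38  0.46  0.51] F [-0.6 -0.1  0. ] w 0.286
to go [-0.01  0.02  0.02]
```

No contact force so far. Closing on the bar.

Emit:
{"api": "move_arm", "payload": {"moves": [[[0, 0, 0], [0, 0, 0], 0.05], [[0, 0, 0], [0, 0, 0], 0.05], [[0, 0, 0], [0, 0, 0], 0.05]], "squeeze": 50}}

```text
clock: 33.05
position: [0.4972, -0.0313, 0.0882]
ee_rot: [0.63, 0.731, 0.197, 0.171]
ft_force: [9.3, 2.3, -3.9]
grip_width: 0.115
```

Run:
```python
from h import *
o,r=st()
```

```text
pos [ 0.4972 -0.0313  0.0882] z [ 0.498  0.073 -0.864] tilt 30.2 xyaw 98.5 -0.001 j [ 0.41 -0.19 -0.33  2.37 -0.38  0.46  0.51] F [ 9.3  2.3 -3.9] w 0.115
```

```bash
cat >> h.py <<'E'
D=.045; HU=None
uy=np.array([-cx[1],cx[0],0])
def step(deg,hinge,o,r):
    q=R.from_rotvec(-uy*-np.radians(deg)) # lift: -cx -> +z
    p=o['position'];n=hinge+q.apply(p-hinge)
    return (r.inv().apply(n-p)/.025).round(3), np.degrees(r.inv().apply(q.as_rotvec())).round(2)
def lid(o,r):
    b=o['position']-D*r.apply([0,0,1]); from math import asin,atan2
    return b, asin((b[2]-.122)/np.hypot(.245,.005))-atan2(.005,.245)
E
python3 - <<'E'
from h import *
o,r=st(); b,t=lid(o,r); h=np.array([*(b+.245*cx)[:2],.122]); print('bar',b,t,'hinge',h)
for d in(1,2.5,4): print(d,step(d,h,o,r), R.from_rotvec(uy).apply([-1,0,0]).round(2))
E
```

```text
pos [ 0.4972 -0.0313  0.0882] z [ 0.498  0.073 -0.864] tilt 30.2 xyaw 98.5 -0.001 j [ 0.41 -0.19 -0.33  2.37 -0.38  0.46  0.51] F [ 9.3  2.3 -3.9] w 0.115
bar [ 0.47477367 -0.03457511  0.12711685] 0.00047692616610935795 hinge [0.71701898 0.00206105 0.122     ]
1 (array([-0.   ,  0.059, -0.146]), array([ 1., -0., -0.])) [-0.55  0.07  0.83]
2.5 (array([-0.001,  0.152, -0.362]), array([ 2.5 , -0.  , -0.01])) [-0.55  0.07  0.83]
4 (array([-0.001,  0.251, -0.576]), array([ 4.  , -0.01, -0.01])) [-0.55  0.07  0.83]
```

Emit:
{"api": "move_arm", "payload": {"moves": [[[0, 0.08, 0], [0, 0, 0], 0.05], [[0, 0.06, -0.145], [1, 0, 0], 0.05], [[0, 0.06, -0.145], [1, 0, 0], 0.05], [[0, 0.152, -0.362], [2.5, 0, 0], 0.05]]}}

```text
clock: 33.55
position: [0.495, -0.0316, 0.1052]
ee_rot: [0.637, 0.739, 0.166, 0.144]
ft_force: [4.5, 4.2, -5.2]
grip_width: 0.114
```

Run:
```python
from h import *
o,r=st(); print(lid(o,r),o['torque'].round(2))
```

```text
pos [ 0.495  -0.0316  0.1052] z [ 0.424  0.063 -0.904] tilt 25.4 xyaw 98.4 -0.0 j [ 0.44 -0.18 -0.38  2.28 -0.27  0.6   0.39] F [ 4.5  4.2 -5.2] w 0.114
(array([ 0.47591504, -0.03446189,  0.14586293]), 0.0771286842862616) [ 0.59 -0.05  0.37]
```

Emit:
{"api": "move_arm", "payload": {"moves": [[[0, 0.152, -0.362], [2.5, 0, 0], 0.05], [[0, 0.152, -0.362], [2.5, 0, 0], 0.05], [[0, 0.152, -0.362], [2.5, 0, 0], 0.05], [[0, 0.152, -0.362], [2.5, 0, 0], 0.05], [[0, 0.152, -0.362], [2.5, 0, 0], 0.05]]}}

```text
clock: 34.17
position: [0.4966, -0.0313, 0.1543]
ee_rot: [0.649, 0.752, 0.084, 0.073]
ft_force: [0.7, 1.6, -4.2]
grip_width: 0.114
```

Emit:
{"api": "move_arm", "payload": {"moves": [[[0, 0.152, -0.362], [2.5, 0, 0], 0.05], [[0, 0.152, -0.362], [2.5, 0, 0], 0.05], [[0, 0.152, -0.362], [2.5, 0, 0], 0.05], [[0, 0.152, -0.362], [2.5, 0, 0], 0.05], [[0, 0, 0], [0, 0, 0], 0.05]]}}

```text
clock: 34.8
position: [0.5056, -0.03, 0.1926]
ee_rot: [0.653, 0.757, 0.018, 0.016]
ft_force: [-6.9, 0.3, 2.4]
grip_width: 0.116
```

Run:
```python
from h import *
o,r=st(); b,t=lid(o,r); h=np.array([.717,.0021,.122]);print(b,t,np.linalg.norm((b-h)-((b-h)@uy)*uy),o['torque'].round(2))
```

```text
pos [ 0.5056 -0.03    0.1926] z [ 0.048  0.007 -0.999] tilt 2.8 xyaw 98.4 -0.0 j [ 0.42  0.06 -0.46  1.79  0.02  1.24  0.1 ] F [-6.9  0.3  2.4] w 0.116
[ 0.50343384 -0.03028487  0.23759189] 0.47081854869216505 0.24499134829628266 [0.01 1.66 0.14]
```

Emit:
{"api": "move_arm", "payload": {"moves": [[[0, 0.08, -0.37], [2.5, 0, 0], 0.05], [[0, 0.152, -0.362], [2.5, 0, 0], 0.05], [[0, 0.152, -0.362], [2.5, 0, 0], 0.05], [[0, 0.12, -0.29], [2, 0, 0], 0.05], [[0, 0, 0], [0, 0, 0], 0.05]]}}

```text
clock: 35.42
position: [0.5198, -0.0277, 0.2266]
ee_rot: [0.652, 0.756, -0.043, -0.037]
ft_force: [1.6, 0.4, -2.8]
grip_width: 0.114
```

Run:
```python
from h import *
o,r=st(); b,t=lid(o,r); h=np.array([.717,.0021,.122]);print(b,t,np.linalg.norm((b-h)-((b-h)@uy)*uy),o['torque'].round(2))
```

```text
pos [ 0.5198 -0.0277  0.2266] z [-0.112 -0.016 -0.994] tilt -6.5 xyaw 98.4 0.0 j [ 0.36  0.21 -0.47  1.57  0.1   1.5   0.03] F [ 1.6  0.4 -2.8] w 0.114
[ 0.52482346 -0.02700946  0.27135401] 0.6350008087431614 0.2451240506641344 [ 0.12 -0.6   0.  ]
```

Emit:
{"api": "move_arm", "payload": {"moves": [[[0, 0.12, -0.29], [2, 0, 0], 0.05], [[0, 0.12, -0.29], [2, 0, 0], 0.05], [[0, 0.12, -0.29], [2, 0, 0], 0.05], [[0, 0.06, -0.145], [1, 0, 0], 0.05], [[0, 0, 0], [0, 0, 0], 0.05]]}}

```text
clock: 36.05
position: [0.5335, -0.0257, 0.2498]
ee_rot: [0.649, 0.752, -0.089, -0.077]
ft_force: [2.7, 2.3, -2.2]
grip_width: 0.113
```

Emit:
{"api": "move_arm", "payload": {"moves": [[[0, 0, 0], [0, 0, 0], 0.05], [[0, 0, 0], [0, 0, 0], 0.05], [[0, 0, 0], [0, 0, 0], 0.05]]}}

```text
clock: 36.42
position: [0.5334, -0.0257, 0.2498]
ee_rot: [0.649, 0.752, -0.089, -0.076]
ft_force: [5.1, 2.0, -5.3]
grip_width: 0.114
```

Run:
```python
from h import *
o,r=st(); b,t=lid(o,r); h=np.array([.717,.0021,.122]);print(b,t,np.linalg.norm((b-h)-((b-h)@uy)*uy),o['torque'].round(2))
P=[]
for n in('top','scene'):
    im=camera(n); k=cv2.cvtColor(im,cv2.COLOR_RGB2HSV).astype(int)
    print(n,proj(n,[b+.05*uy,b-.05*uy]).round(0).tolist(),[s.tolist() for s,p in comps((k[...,1]<70)&(k[...,2]>110),12) if 270<s[0]<360 and 90<s[1]<260 and s[4]<400])
cv2.imwrite('pics/c11.png',np.hstack([camera('scene')[80:300,180:400],camera('top')[120:340,200:420]])[:,:,::-1])
```

```text
pos [ 0.5334 -0.0257  0.2498] z [-0.23  -0.034 -0.973] tilt -13.4 xyaw 98.4 -0.0 j [ 0.3   0.34 -0.46  1.39  0.15  1.68 -0.01] F [ 5.1  2.  -5.3] w 0.114
[ 0.54377589 -0.02416501  0.29357489] 0.7552160588744066 0.24522312344305663 [ 0.55 -1.3  -0.02]
top [[294.0, 213.0], [336.0, 205.0]] [[289, 202, 10, 14, 74]]
scene [[316.0, 119.0], [283.0, 105.0]] [[297, 99, 24, 37, 223], [271, 104, 18, 14, 69], [310, 226, 7, 5, 18]]
```

Emit:
{"api": "move_arm", "payload": {"moves": [[[0, -0.08, 0.197], [-1.35, 0, 0], 0.05], [[0, -0.08, 0.197], [-1.35, 0, 0], 0.05], [[0, -0.08, 0.197], [-1.35, 0, 0], 0.05], [[0, -0.08, 0.197], [-1.35, 0, 0], 0.05], [[0, 0, 0], [0, 0, 0], 0.05]]}}

```text
clock: 37.25
position: [0.5224, -0.0274, 0.2317]
ee_rot: [0.652, 0.755, -0.052, -0.045]
ft_force: [12.1, 1.3, -10.5]
grip_width: 0.115
```

Emit:
{"api": "move_arm", "payload": {"moves": [[[0, 0, 0], [0, 0, 0], 0.05], [[0, 0, 0], [0, 0, 0], 0.05], [[0, 0, 0], [0, 0, 0], 0.05], [[0, 0, 0], [0, 0, 0], 0.05]]}}

```text
clock: 37.75
position: [0.5225, -0.0274, 0.2319]
ee_rot: [0.652, 0.755, -0.052, -0.045]
ft_force: [9.7, 3.1, -8.9]
grip_width: 0.116
```

Run:
```python
from h import *
o,r=st(); b,t=lid(o,r); h=np.array([.717,.0021,.122]);print(b,t,np.linalg.norm((b-h)-((b-h)@uy)*uy),o['joint_velocities'].round(3),o['clock'])
im=camera('top');k=cv2.cvtColor(im,cv2.COLOR_RGB2HSV).astype(int)
H,S,V=k[...,0],k[...,1],k[...,2]
st_=(S<70)&(V>110)
for s,p in comps(st_,8):
    if s[4]<300 and (s[0]<250 and s[1]>200 or s[0]>380): w=plane('top',p,.014)[:,:2];print(s.tolist(),w.mean(0).round(3))
M={'red':((H<6)|(H>172))&(S>150)&(V>60),'blue':(H>100)&(H<135)&(S>120)&(V>60)}
for c in M:
    for s,p in comps(M[c],60): print(c,s.tolist())
def chg(n):
    a=cv2.imread(f'pics/{n}0.png').astype(int);b=camera(n)[:,:,::-1].astype(int);return np.abs(a-b).sum(2)
d=chg('scene');print('bottle/cup change scene',(d[260:340,320:410]>90).mean().round(3),'hammer',(d[180:212,130:195]>90).mean().round(3))
```

```text
pos [ 0.5225 -0.0274  0.2319] z [-0.136 -0.02  -0.99 ] tilt -7.9 xyaw 98.4 -0.0 j [ 0.35  0.24 -0.47  1.53  0.11  1.54  0.02] F [ 9.7  3.1 -8.9] w 0.116
[ 0.52865655 -0.02646726  0.27645002] 0.6615046130733059 0.24524302939525952 [ 0.001 -0.001  0.    -0.001  0.001  0.001  0.001] 37.75
[387, 158, 30, 12, 234] [ 0.69  -0.291]
[207, 230, 2, 14, 24] [0.496 0.276]
[224, 231, 2, 14, 27] [0.491 0.227]
red [191, 219, 48, 64, 2711]
blue [385, 183, 59, 71, 2695]
bottle/cup change scene 0.027 hammer 0.011
```

Emit:
{"api": "move_arm", "payload": {"moves": [[[0, 0.04, 0.03], [0, 0, 0], 0.05], [[0, 0.03, 0.03], [0, 0, 0], 0.05], [[0, 0, 0], [0, 0, 0], 0.05], [[0, 0, 0], [0, 0, 0], 0.05], [[0, 0, 0], [0, 0, 0], 0.05]]}}

```text
clock: 38.48
position: [0.5218, -0.0275, 0.231]
ee_rot: [0.652, 0.755, -0.054, -0.047]
ft_force: [-6.8, 0.9, 3.2]
grip_width: 0.115
```

Run:
```python
from h import *
o,r=st(); print(lid(o,r),o['joint_velocities'].round(3),o['clock'])
```

```text
pos [ 0.5218 -0.0275  0.231 ] z [-0.141 -0.021 -0.99 ] tilt -8.2 xyaw 98.4 -0.0 j [ 0.35  0.24 -0.47  1.53  0.11  1.54  0.02] F [-6.8  0.9  3.2] w 0.115
(array([ 0.52820058, -0.0265178 ,  0.27554512]), 0.6567573790867925) [ 0.002  0.002 -0.    -0.     0.002  0.001 -0.002] 38.475
```

Steady at about 0.66 rad, with small forces and a firm grip. Handing in.

```bash
python3 -c "
from workcell import hand_in; print(hand_in())"
```

```text
the job is handed in; nothing more can be done
None
```

The lid is cleared, and the gripper is holding it still just below its balance point, at about 0.66 rad. I handed the job in at 38.5 s of the 72 s allowed.

- **Gravers:** the blue one lies in the blue tray and the two red ones lie side by side in the red tray. Each was lowered to about 1 mm above the tray floor before release. I saw the blue graver and the first red one lying in their trays. For the second red one I only have the top camera's measurement, which puts both red blades inside the red tray.
- **Lid:** I gripped the bar and raised the lid to about 0.755 rad, then eased it back. The angle worked out from the bar's height agreed with the tool's tilt to within 0.01 rad. The arm was at rest, the gripper was still closed on the bar, and the last wrist force was about 8 N.
- **Bottle, cup and hammer:** comparing the scene camera's first and last pictures showed almost no change around them.

**Disagreements and failed checks:**
- **Fingertip offset:** the real fingertips are about 25–30 mm higher than the reported tool position. Because of this my first two tries at the blue graver closed above it without touching anything. I allowed for the offset after that.
- **Last picture:** my picture of the raised lid went over the viewing limit. I judged the lid angle from the arm's readings and the measured bar position, not by eye.

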